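# Make up one table set in the partitioned tray

### The arm

A 6-joint arm with a two-finger parallel gripper is mounted at the origin on the work surface. World frame = base frame: x ahead of the robot, y to its left, z up, the work surface at z = 0. Lengths are in mm, angles in rad, forces in N, time in s.
With the tool pointing down it reaches from about 300 to 750 mm from the base axis. Payload 8.5 kg.
Tool frame: the origin (TCP) lies midway between the tips of the shut fingers; the grasp point (between the pads) lies 19 mm behind it; z points along the fingers, y is the line along which they close (so a half turn about z gives the same grasp; the last joint's range is limited). The gripper opens to 88 mm and grips with 3 to 60 N. Pads are 18 mm wide; open, the fingers measure 123 mm over their backs; the gripper's body (75 mm by 187 mm) begins 45 mm behind the grasp point.
Start: joints at [-1.424, 0.381, 1.297, -0, 1.464, -0.215], TCP at [194.67, -514.377, 238.748] pointing down, gripper open.
Joint ranges: [-3.11, 3.11], [-0.89, 2.33], [0.22, 2.48], [-1.42, 4.56], [0.17, 2.85], [-2.88, 2.88]. Speed limits (rad/s): [2.39, 2.39, 3.14, 3.14, 3.14, 3.14].

### API

Orientations are given as a unit quaternion [x, y, z, w].
In Python, from rig import ctrl, read_camera, camera_info, spotter gives the robot as it stands.
- The arm moves only by the shell command python3 -m crank 'ROWS' [OPENING] [FORCE]. ROWS is a JSON object of lists of equal length, an entry for each row: "xyz": the shift along the tool's x, y, z in cm, a list of three; "yaw": the turn about the tool's z in degrees. A call has 1 to 8 rows; each row shifts and turns the commanded pose from where the row before left it, along the tool's axes as they then stand; what a row does not reach is not made up. A row lasts 1/10 s, in which the tool goes at most 50 mm and 8.59 degrees, less where a joint would pass 70% of its speed; a pose out of reach is approached as far as the arm can. A call is refused whole if a number of a shift passes 5 or a number of a turn 8.59, either way. A call with a gripper value outside its range is refused whole. OPENING is the opening, from 0 (shut) to 1 (fully open), set as the call begins (- or left out, the last holds). The fingers move at their own pace and stop on an object; FORCE is the grip in N (left out, the last holds). Time passes only in rows, so rows that do not move let the fingers close. It gives the time, the measured TCP pose, the force, the opening and the grip force at its end, in the units of the state.
- ctrl.observe(): the state, without advancing time (a new reading comes with each control period).
- read_camera(name): name is "scene" or "side" or "wrist"; returns the picture (420x560x3 uint8, red, green, blue); there is no depth.
- camera_info(name): a dict with "fovy" (degrees; the focal length in pixels is half the picture's height over the tangent of half this angle, whatever the lens; pixels are square), "cx", "cy" (the principal point, pixels), "R" (3x3) and "t" (3): a world point X has camera coordinates R X + t. Camera axes: x right, y down, z forward; pixel columns grow to the right and rows downward; lengths in mm; the calibration is good to about 2 mm. A picture is of the moment at which its call begins: read the wrist's pose just before it. camera_info takes no time and is no camera call; for the wrist camera it gives the pose at the moment of the call.
- ctrl.finish_job(): hands the job in; it is judged then, once.
Trained networks look in the newest picture that a camera, given by its name, has taken for a name from the list of things; names that differ only in an ending like _2 or _b are one class to them, and where a whole thing is asked for, a point or a joint stands for the part that bears it (a point fixed in the world has none). Each returns a list of dicts, best first, with "score" (0 to 1); they miss things now and then, are a little off and sometimes report something else, mostly with a low value. They report only what shows in the picture. A call takes as long as a camera call.
- spotter.spot_in(name, camera): "rect" ([left, top, right, bottom] as shares, 0 to 1, of the picture: columns of its width, rows of its height, round what is visible of it).
The state is a dict: "clock": time; "joints": joint angles; "qvel": joint speeds; "tau": joint torques, N m; "tool_pos": TCP position; "tool_rot": TCP orientation; "wrist_force": force on the tool from outside, world axes, zero at the start; "ft_torque": the same for the moment, N m; "grip_width": finger opening in mm; "grasp_force": force on a finger pad.
Only numpy, scipy, OpenCV 4.12 (cv2) and the standard library are available. Lean on these libraries where they do the work, as an engineer would, in place of code of your own. Each camera call takes 0.05 s, during which the arm holds its last target. There are 200 camera calls.

### The job

Make up one table set in the low wooden tray on the counter: one corked sauce bottle, one lidded jar, one toothpick pot, one sachet holder and one shaker, each standing upright on the floor of the compartment that fits it. One piece of the set is already in its compartment: leave it there, and leave its spare and the look-alikes (vase, egg cup, jar without a lid) where they stand on the counter. It is all ceramic: set every piece down gently rather than dropping it in, and knock none of these pieces over.

Things in the scene. Friction and masses are not known exactly. Their poses are not given: they have to be found in the camera images.
- tray: Low tray of pale wood, fixed, turned any way: 164 (x) by 192 (y) mm, walls 20 mm high, partitions 18 mm. Origin: centre of its underside; floors 4 mm above it. Two rows along its y axis. On the -x side, 82 mm deep: the sachet holder's compartment (102 mm wide along y), then the jar's (74). On the +x side, 66 mm deep: the bottle's (64), the toothpick pot's (52), the shaker's (56), listed from -y to +y.
- bottle: Sauce bottle, to go into the tray: its compartment is centred at x, y = +43, -58 mm in the tray frame. White ceramic. Origin: centre of its underside, z up. Round; straight body 46 mm across up to 52 mm, shoulder, narrow neck 24 mm across, brown cork on top; 84 mm high in all. Mass about 0.16 kg.
- jar: Lidded jar, to go into the tray: its compartment is centred at x, y = -35, +53 mm in the tray frame. White ceramic. Origin: centre of its underside, z up. Round, straight-sided, 56 mm across up to 48 mm; on it a lid (57 mm across, domed, one piece with the jar here) with a small knob 18 mm across; 70 mm high in all. Mass about 0.19 kg.
- pot: Toothpick pot, to go into the tray: its compartment is centred at x, y = +43, +4 mm in the tray frame. White ceramic. Origin: centre of its underside, z up. Plain straight round tube-like cup, open at the top and empty, 34 mm across and 62 mm high, wall 3.5 mm. Mass about 0.08 kg.
- sachet_holder: Sachet holder, to go into the tray: its compartment is centred at x, y = -35, -39 mm in the tray frame. White ceramic. Origin: centre of its underside, z up. The only rectangular piece: open-topped box 84 mm long (its x) by 56 mm wide (its y), 54 mm high, wall 4.5 mm, with one cross partition halfway along. In the tray its length runs along the tray's y axis, either way round. Mass about 0.20 kg.
- shaker: Shaker that stands in its compartment (centre x, y = +43, +62 mm in the tray frame) from the start; stays there. White ceramic. Origin: centre of its underside, z up. Round, 40 mm across at the foot, tapering to 32 mm, domed steel cap with small holes; 70 mm high.
- shaker_spare: Spare shaker on the counter, same make and size as the one in the tray (40 mm foot, domed steel cap, 70 mm high); stays on the counter. White ceramic. Origin: centre of its underside, z up.
- vase: Bud vase, a look-alike of the bottle; stays on the counter. White ceramic. Origin: centre of its underside, z up. Round, belly 46 mm across, narrow neck, flared open mouth 38 mm across, no cork; 84 mm high.
- egg_cup: Egg cup, a look-alike of the toothpick pot; stays on the counter. White ceramic. Origin: centre of its underside, z up. Round bowl 48 mm across on a short stem and foot; open; 62 mm high.
- open_jar: Jar without a lid, a look-alike of the lidded jar; stays on the counter. White ceramic. Origin: centre of its underside, z up. Round, open, 56 mm across, 48 mm high.

How it is judged (in metres and radians):
At the end, for the whole second after the job is handed in: All five set pieces stand upright (0.08 rad), at rest, on the floor of their own compartments of the tray (underside under 8 mm above the tray's, centre within the compartment's play + 2 mm); spare shaker, vase, egg cup and lidless jar upright on the counter within 30 mm of their start (x of sachet_holder in the frame of tray between -0.05 and -0.02 m and y of sachet_holder in the frame of tray between -0.05 and -0.028 m and z of sachet_holder in the frame of tray between 0 and 0.008 m and angle between each of sachet_holder, jar, bottle, pot, shaker's own z axis and vertical below 0.08 rad and linear speed of each of sachet_holder, jar, bottle, pot, shaker below 0.02 m/s and angular speed of each of sachet_holder, jar, bottle, pot, shaker below 0.2 rad/s and x of jar in the frame of tray between -0.05 and -0.02 m and y of jar in the frame of tray between 0.042 and 0.064 m and z of jar in the frame of tray between 0 and 0.008 m and x of bottle in the frame of tray between 0.031 and 0.055 m and y of bottle in the frame of tray between -0.069 and -0.047 m and z of bottle in the frame of tray between 0 and 0.008 m and x of pot in the frame of tray between 0.025 and 0.061 m and y of pot in the frame of tray between -0.007 and 0.015 m and z of pot in the frame of tray between 0 and 0.008 m and x of shaker in the frame of tray between 0.028 and 0.058 m and y of shaker in the frame of tray between 0.052 and 0.072 m and z of shaker in the frame of tray between 0 and 0.008 m and distance of each of shaker_spare, vase, egg_cup, open_jar from where it was at the start of the episode below 0.03 m and angle between each of shaker_spare, vase, egg_cup, open_jar's own z axis and vertical below 0.1 rad); the robot touches nothing.
It fails at once if the spare shaker, the vase, the egg cup or the lidless jar is moved more than 30 mm or knocked over (distance of any of shaker_spare, vase, egg_cup, open_jar from where it was at the start of the episode above 0.03 m or angle between any of shaker_spare, vase, egg_cup, open_jar's own z axis and vertical above 0.5 rad).
It fails at once if the shaker in the tray is lifted out or knocked over (z of shaker in the frame of tray above 0.03 m or angle between shaker's own z axis and vertical above 0.5 rad).
It fails at once if a piece is dropped into the tray or banged down: faster than 0.4 m/s within the last 30 mm above the tray ((horizontal distance between bottle and tray below 0.11 m and z of bottle in the frame of tray below 0.03 m and linear speed of bottle above 0.4 m/s) or (horizontal distance between jar and tray below 0.11 m and z of jar in the frame of tray below 0.03 m and linear speed of jar above 0.4 m/s) or (horizontal distance between pot and tray below 0.11 m and z of pot in the frame of tray below 0.03 m and linear speed of pot above 0.4 m/s) or (horizontal distance between sachet_holder and tray below 0.11 m and z of sachet_holder in the frame of tray below 0.03 m and linear speed of sachet_holder above 0.4 m/s)).
It fails at once if a piece of the set is knocked over (angle between any of bottle, jar, pot, sachet_holder's own z axis and vertical above 1 rad).
It also fails if it takes over 107 s, if anything falls off the work surface, if the arm or the gripper's body presses on something with over 40 N, if the wrist force passes 120 N, or if a joint passes its speed limit or range.

## Working session

There is one attempt and no reset: what is moved stays moved. The work goes in short steps, Python scripts to look and compute and a shell command to move; the robot and the scene stay as the last step left them, time stands still between calls to the robot, and variables do not carry over. Pictures are saved under pics/ and viewed, at most 16 in all, crops included, and the job is handed in when it is done.

```bash
ls; mkdir -p pics; python3 - <<'E'
from rig import ctrl, read_camera, camera_info, spotter
import cv2,numpy as np
for c in ["scene","side"]:
    im=read_camera(c); cv2.imwrite(f"pics/{c}0.png",im[:,:,::-1])
    i=camera_info(c); print(c,i)
    for n in ["tray","bottle","jar","pot","sachet_holder","shaker","vase","egg_cup","open_jar"]:
        print(n,[( [int(r*s) for r,s in zip(d["rect"],(560,420,560,420))],round(d["score"],2)) for d in spotter.spot_in(n,c)[:3]])
print(ctrl.observe())
E
```

```text
pics
scene {'fovy': 48.906458842583376, 'cx': 285.96913738101716, 'cy': 212.9759060447802, 'R': array([[ 0.0940351 ,  0.99547287, -0.01382595],
       [ 0.84425993, -0.08709566, -0.52880953],
       [-0.52761972,  0.03805396, -0.84862791]]), 't': array([ -88.98774154, -403.09477752, 1444.65383129])}
tray [([145, 204, 245, 296], 0.62)]
bottle [([330, 159, 351, 190], 0.73), ([144, 205, 243, 296], 0.48)]
jar [([362, 139, 382, 163], 0.77), ([279, 212, 319, 251], 0.24)]
pot [([370, 191, 387, 213], 0.56)]
sachet_holder [([282, 210, 320, 254], 0.74)]
shaker [([211, 229, 233, 256], 0.64)]
vase [([352, 247, 368, 279], 0.86)]
egg_cup [([289, 180, 308, 206], 0.62), ([143, 206, 244, 295], 0.25)]
open_jar [([389, 163, 417, 192], 0.74)]
side {'fovy': 42.71216788115356, 'cx': 279.84258320220175, 'cy': 209.3174939669873, 'R': array([[-0.97308152, -0.23040003,  0.00530825],
       [-0.12552612,  0.51055449, -0.85063347],
       [ 0.19327583, -0.82840204, -0.52573236]]), 't': array([ 492.83276553,   69.25090921, 1090.32974418])}
tray [([231, 147, 315, 191], 0.64)]
bottle [([302, 237, 323, 282], 0.68),
[... 406 characters left out ...]
ints': array([-1.42430877e+00,  3.80578783e-01,  1.29741088e+00,  1.82464191e-05,
        1.46357588e+00, -2.15290388e-01]), 'qvel': array([-1.58403562e-03, -5.07459912e-05,  6.74502884e-04, -1.48241014e-03,
       -1.18082834e-03, -1.76241298e-04]), 'tau': array([-4.40123777e-04, -4.37800598e+01, -2.24729204e+01,  7.13739521e-02,
        3.14096455e-02, -1.13993602e-05]), 'tool_pos': array([ 194.67022094, -514.37771329,  238.7561252 ]), 'tool_rot': array([9.83684327e-01, 1.79903153e-01, 8.59927271e-06, 1.38581812e-05]), 'wrist_force': array([-0.3002585 ,  0.1426019 ,  0.12103489]), 'ft_torque': array([0.02878059, 0.02056769, 0.05771288]), 'grasp_force': 0.0, 'grip_width': 88.03822992535734}
```

```bash
python3 - <<'E'
import cv2
a=cv2.imread("pics/scene0.png")[125:305,135:435];b=cv2.imread("pics/side0.png")[130:355,150:370]
cv2.imwrite("pics/s1.png",cv2.resize(a,None,fx=2.66,fy=2.66,interpolation=cv2.INTER_CUBIC))
cv2.imwrite("pics/s2.png",cv2.resize(b,None,fx=2.6,fy=2.6,interpolation=cv2.INTER_CUBIC))
E
```

```text
(no output)
```

View pics/s1.png

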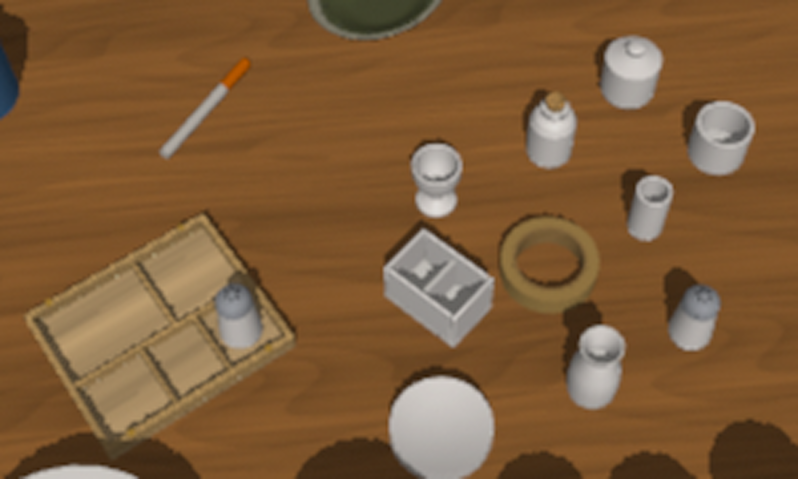

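View pics/s2.png

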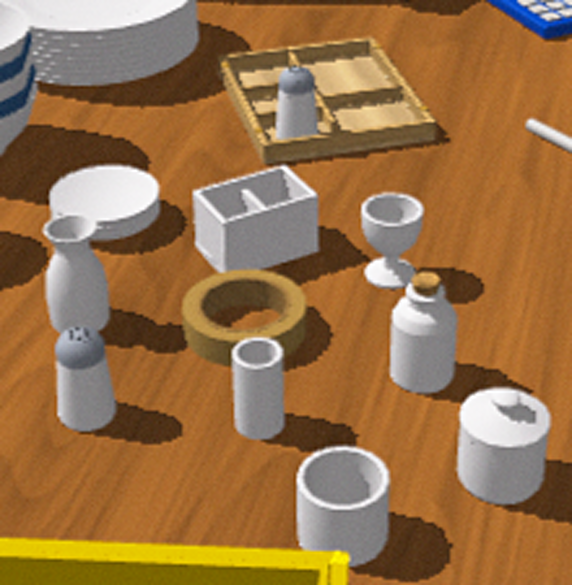

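The scene view shows the tray left, with its -x row (sachet, jar) at the upper left and the shaker at crop (238,315). The sachet holder is at (438,290), egg cup (436,180), bottle (550,130), lidded jar (631,72), open jar (720,137), pot (650,208), spare shaker (694,317) and vase (595,366). The detections agree with the picture, so I'll triangulate by fitting.

```bash
cat > h.py <<'E'
import numpy as np, cv2
from rig import ctrl, read_camera, camera_info, spotter
from scipy.optimize import least_squares
PROF={"bottle":[(0,23),(52,23),(70,12),(84,9)],"jar":[(0,28),(48,28.5),(55,24),(70,9)],"pot":[(0,17),(62,17)],
"shaker":[(0,20),(55,17),(70,6)],"vase":[(0,16),(25,23),(84,19)],"egg_cup":[(0,18),(45,24),(62,24)],"open_jar":[(0,28),(48,28)]}
def proj(P,i):
    c=np.atleast_2d(P)@np.array(i["R"]).T+i["t"]; f=210/np.tan(np.radians(i["fovy"])/2)
    return c[:,:2]/c[:,2:]*f+[i["cx"],i["cy"]]
def ray(px,i,z):
    f=210/np.tan(np.radians(i["fovy"])/2); R=np.array(i["R"]); o=-R.T@i["t"]
    d=R.T@np.array([(px[0]-i["cx"])/f,(px[1]-i["cy"])/f,1]); return o+d*(z-o[2])/d[2]
A=np.linspace(0,2*np.pi,24,endpoint=False)
def pts(n,p):
    if n=="sachet_holder": L=np.array([[x,y,z] for x in(-42,42) for y in(-28,28) for z in(0,54)],float)
    elif n=="tray": L=np.array([[x,y,z] for x in(-82,82) for y in(-96,96) for z in(0,20)],float)
    else: L=np.array([[r*np.cos(a),r*np.sin(a),z] for z,r in PROF[n] for a in A]); 
    c,s=(np.cos(p[2]),np.sin(p[2])) if len(p)>2 else (1,0)
    return L@np.array([[c,s,0],[-s,c,0],[0,0,1]])+[p[0],p[1],0]
def box(q): return np.r_[q.min(0),q.max(0)]
def fit_round(n,obs,x0,z0=0):   # obs: list of (rect px, info)
    f=lambda p:np.concatenate([box(proj(pts(n,p)+[0,0,z0],i))-r for r,i in obs])
    s=least_squares(f,x0,loss="soft_l1",f_scale=2); return s.x,np.abs(f(s.x)).max()
def tw(t,x,y): c,s=np.cos(t[2]),np.sin(t[2]); return np.array([t[0]+c*x-s*y,t[1]+s*x+c*y])
E
python3 - <<'E'
from h import *
S,D=camera_info("scene"),camera_info("side")
R={"bottle":([330,159,351,190],[302,237,323,282]),"jar":([362,139,382,163],[326,277,358,324]),"pot":([370,191,387,213],[236,261,259,297]),
"vase":([352,247,368,279],[164,209,192,257]),"egg_cup":([289,180,308,206],[293,203,308,244]),"open_jar":([389,163,417,192],[266,301,302,348]),
"shaker":([211,229,233,256],[256,154,272,186])}
R["shaker_spare"]=([387,231,406,257],[171,255,195,296])
for n,(a,b) in R.items():
    m="shaker" if "sh" in n else n
    x0=ray([(a[0]+a[2])/2,(a[1]+a[3])/2],S,30)[:2]
    x,e=fit_round(m,[(np.array(a)+.5,S),(np.array(b)+.5,D)],x0,4 if n=="shaker" else 0); print(n,x.round(1),round(e,1))
def cor(name,L,z,qs,qd,x0):
    P=np.c_[np.array(L,float),np.full(len(L),z)]
    def f(p):
        c,s=np.cos(p[2]),np.sin(p[2]); W=P@np.array([[c,s,0],[-s,c,0],[0,0,1]])+[p[0],p[1],0]
        return np.concatenate([(proj(W,S)-qs).ravel(),(proj(W,D)-qd).ravel()])
    s=least_squares(f,x0); print(name,s.x.round(3),np.abs(s.fun).max().round(1))
sc=lambda q:np.array(q)/2.66+[135,125]; sd=lambda q:np.array(q)/2.6+[150,130]
x0=ray([195,249],S,20)[:2]
cor("tray",[(-82,-96),(-82,96),(82,96),(82,-96)],20,sc([(27,318),(205,213),(294,335),(110,440)]),sd([(437,128),(265,150),(222,58),(372,40)][0:1]+[(265,152),(222,58),(372,40)]),[*x0,.6])
# sachet: long edges; scene order left,top,right,bottom
x0=ray([300,230],S,54)[:2]
cor("sach",[(-42,-28),(-42,28),(42,28),(42,-28)],54,sc([(385,270),(424,229),(493,284),(456,323)]),sd([(317,210),(317,210),(217,228),(194,194)])*0+sd([(288,169),(318,210),(217,231),(195,190)]),[*x0,.6])
E
```

```text
bottle [398.5 200. ] 3.3
jar [329.7 292.1] 3.4
pot [496.8 278.7] 2.1
vase [663.3 194.8] 5.0
egg_cup [448.   81.6] 6.6
open_jar [413.9 364.1] 2.8
shaker [ 571.5 -117.7] 2.2
shaker_spare [612.9 297.8] 1.6
tray [ 5.66570e+02 -1.85556e+02 -3.50000e-02] 44.4
sach [558.884  73.234   0.702] 4.4
```

```bash
python3 - <<'E'
from h import *
S,D=camera_info("scene"),camera_info("side")
sc=lambda q:np.array(q)/2.66+[135,125]; sd=lambda q:np.array(q)/2.6+[150,130]
def cor(name,L,z,qs,qd,x0,m):
    P=np.c_[np.array(L,float),np.full(len(L),z)]
    def f(p):
        c,s=np.cos(p[2]),np.sin(p[2]); W=P@np.array([[c,s,0],[-s,c,0],[0,0,1]])+[p[0],p[1],0]
        return np.concatenate([(proj(W,S)-qs).ravel()*(m!=1),(proj(W,D)-qd).ravel()*(m!=0)])
    s=least_squares(f,x0); print(name,m,s.x.round(3),s.fun.round(1))
    return s.x
for m in (0,1,2):
    t=cor("tray",[(-82,-96),(-82,96),(82,96),(82,-96)],20,sc([(27,318),(205,213),(294,335),(110,440)]),sd([(372,40),(437,126),(265,150),(222,58)]),[560,-200,.6],m)
    print("shaker",tw(t,43,62))
    cor("sach",[(-42,-28),(-42,28),(42,28),(42,-28)],54,sc([(385,270),(424,229),(493,284),(456,323)]),sd([(288,169),(318,210),(217,231),(195,190)]),[559,73,.7],m)
E
```

```text
tray 0 [ 5.66621e+02 -1.85524e+02  5.22000e-01] [-0.8 -2.1  0.  -1.2  1.1 -0.8 -0.3  3.4 -0.  -0.  -0.  -0.  -0.  -0.
 -0.  -0. ]
shaker [ 572.96045928 -110.33860043]
sach 0 [563.213  70.935   0.751] [-0.5 -0.1  0.2  0.4  0.8 -0.7 -0.5  0.4 -0.  -0.  -0.  -0.  -0.  -0.
 -0.  -0. ]
tray 1 [ 5.63171e+02 -1.80975e+02  5.18000e-01] [ 0.  -0.   0.  -0.   0.  -0.   0.   0.   1.1 -0.1  0.5 -0.2 -0.2 -0.2
 -1.3  0.3]
shaker [ 569.84921537 -105.81867136]
sach 1 [554.784  80.45    0.646] [ 0.  -0.   0.  -0.   0.  -0.   0.  -0.   1.1  1.4 -0.1 -1.7 -0.2 -1.
 -0.8  1.4]
tray 2 [ 5.65224e+02 -1.85009e+02  5.21000e-01] [-0.6 -2.7  0.3 -1.6  1.3 -1.3 -0.1  2.7  0.5 -0.8  0.  -1.2 -0.5 -1.2
 -1.7 -0.4]
shaker [ 571.68244443 -109.83435108]
sach 2 [558.884  73.234   0.702] [ 0.5 -2.6  1.9 -1.4  1.4 -1.4 -0.7 -1.1 -1.  -0.9 -1.  -4.4  0.1 -2.7
 -1.9  0.1]
```

```bash
cat >> h.py <<'E'
def cur():
    s=ctrl.observe(); x,y,z,w=s["tool_rot"]
    return np.array(s["tool_pos"]),np.arctan2(2*(x*y+z*w),1-2*(y*y+z*z)),s
def plan(x,y,z,yaw):  # total yaw deg (tool), shift in tool axes AFTER the yaw, cm
    p,a,s=cur(); d=np.array([x,y,z])-p; dy=(yaw-a+np.pi)%(2*np.pi)-np.pi
    f=lambda a:(np.array([d@[np.cos(a),np.sin(a),0],d@[np.sin(a),-np.cos(a),0],-d[2]])/10).round(2)
    print("t",round(s["clock"],1),"tcp",p.round(1),"ang",round(a,3),"w",round(s["grip_width"],1),"F",round(s["grasp_force"],1),"| yaw",round(-np.degrees(dy),1),"shift after yaw",f(yaw),"before",f(a))
E
python3 - <<'E'
from h import *
i=camera_info("wrist"); R=np.array(i["R"]); p,a,s=cur(); C=-R.T@i["t"]; d=C-p
print(i["fovy"],i["cx"],i["cy"],"offset tool",d@[np.cos(a),np.sin(a),0],d@[np.sin(a),-np.cos(a),0],-d[2],"fwd",R[2],"right",R[0],a)
plan(565,-184,330,2.09)
plan(500,-90,330,2.09)
E
```

```text
60.272462041596036 284.9677801768206 210.37723638030084 offset tool 75.61586698962765 -0.07238188232792912 -146.0860976513738 fwd [-0.27029634 -0.10169427 -0.95739133] right [ 3.53869003e-01 -9.35294828e-01 -5.59197987e-04] 0.36177599497707047
t 1.0 tcp [ 194.7 -514.4  238.8] ang 0.362 w 88.0 F 0.0 | yaw -99.0 shift after yaw [10.31 48.55 -9.12] before [ 46.33 -17.79  -9.12]
t 1.0 tcp [ 194.7 -514.4  238.8] ang 0.362 w 88.0 F 0.0 | yaw -99.0 shift after yaw [21.69 47.57 -9.12] before [ 43.58 -28.88  -9.12]
```

```bash
python3 -m crank '{"xyz":[[0,0,0],[0,0,0],[0,0,0],[0,0,0],[0,0,0],[0,0,0],[0,0,0],[0,0,0]],"yaw":[-8.25,-8.25,-8.25,-8.25,-8.25,-8.25,-8.25,-8.25]}'
python3 -m crank '{"xyz":[[0,0,0.5],[0,0,0.5],[0,0,0.5],[0,0,0.5],[1,4.8,0],[1,4.8,0],[1,4.8,0],[1,4.8,0]],"yaw":[-8.25,-8.25,-8.25,-8.25,0,0,0,0]}'
python3 -m crank '{"xyz":[[1,4.8,0],[1,4.8,0],[1,4.8,0],[1,4.8,0],[1,4.8,0],[1,4.8,0],[0,0,0],[0,0,0]],"yaw":[0,0,0,0,0,0,0,0]}'
python3 - <<'E'
from h import *
plan(565,-184,200,2.09)
i=camera_info("wrist"); im=read_camera("wrist"); np.save("w1.npy",i,allow_pickle=True)
P=np.array([[x,y,20] for x,y in [(-82,-96),(-82,96),(82,96),(82,-96)]],float)
t=(565,-184,.521); q=proj([[*tw(t,x,y),z] for x,y,z in P],i); print(q.round())
im=im[:,:,::-1].copy(); cv2.imwrite("pics/w1raw.png",im); cv2.polylines(im,[q.round().astype(int)],True,(0,0,255),1); cv2.imwrite("pics/w1.png",cv2.resize(im,None,fx=1.4,fy=1.4))
E
```

```text
clock: 1.8
tool_pos: [194.7, -514.4, 238.7]
tool_rot: [0.725, 0.689, 0.0, -0.0]
wrist_force: [-0.5, -0.7, 0.1]
grip_width: 88.1
grasp_force: 0.0
clock: 2.6
tool_pos: [342.7, -383.1, 218.9]
tool_rot: [0.502, 0.865, -0.0, 0.0]
wrist_force: [0.7, -0.1, 0.1]
grip_width: 88.2
grasp_force: 0.0
clock: 3.4
tool_pos: [562.2, -188.8, 218.4]
tool_rot: [0.501, 0.865, -0.0, -0.0]
wrist_force: [0.8, 0.6, -0.3]
grip_width: 87.8
grasp_force: 0.0
t 3.4 tcp [ 562.2 -188.8  218.4] ang 2.092 w 87.8 F 0.0 | yaw 0.1 shift after yaw [0.28 0.48 1.84] before [0.28 0.48 1.84]
[[210. 269.]
 [197.  73.]
 [381.  73.]
 [367. 269.]]
```

View pics/w1.png

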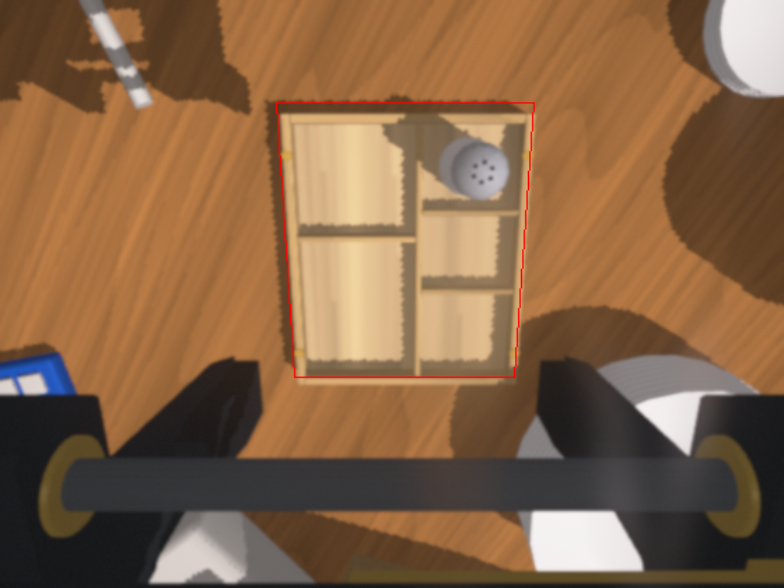

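The tray is square in the view, with top outer corners at about (279,113), (533,113), (518,383) and (295,383) in the enlarged picture. The estimate sits about 6 mm off in y. A plate stack stands beside its lower right corner, so I'll check its height.

```bash
python3 - <<'E'
from h import *
i=np.load("w1.npy",allow_pickle=True).item()
q=np.array([(279,113),(295,383),(518,383),(533,113)])/1.4
L=[(-82,96),(-82,-96),(82,-96),(82,96)]
f=lambda p:(proj([[*tw(p,x,y),20] for x,y in L],i)-q).ravel()
s=least_squares(f,[565,-184,.521]); print(s.x.round(3),s.fun.round(1))
a=cv2.imread("pics/scene0.png")[190:420,40:340];b=cv2.imread("pics/side0.png")[60:240,60:340]
a=cv2.resize(a,(520,400));b=cv2.resize(b,(520,334))
o=np.zeros((400,800,3),np.uint8); o[:,:400]=cv2.resize(a,(400,307+93)) ; o[:257,400:]=cv2.resize(b,(400,257)); cv2.imwrite("pics/pl.png",o)
E
```

```text
[ 5.68882e+02 -1.88542e+02  5.24000e-01] [-0.4 -0.2  1.3  0.9 -1.8  0.5  0.9 -0.9]
```

View pics/pl.png

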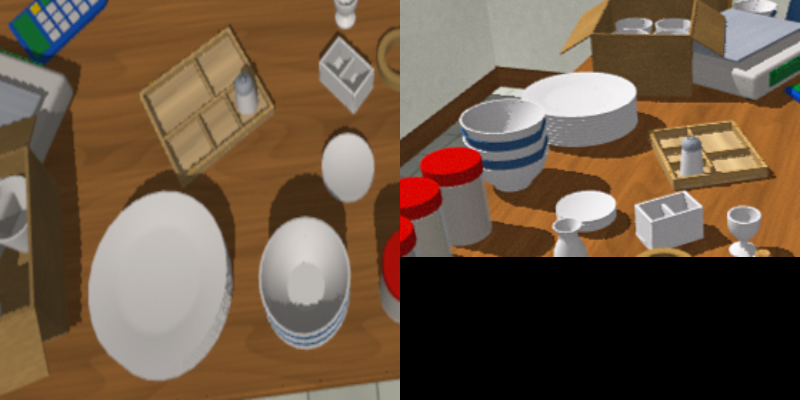

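```bash
python3 - <<'E'
from h import *
S,D=camera_info("scene"),camera_info("side")
t=(568.9,-188.5,.524); c,s=np.cos(t[2]),np.sin(t[2])
tf=lambda p:np.array([[c,s],[-s,c]])@(p[:2]-t[:2])
for z in (40,60,80,100):
    e=[ray((40+u/1.333,190+v/1.74),S,z) for u,v in [(165,192),(90,285),(228,260),(150,378)]]
    # side: top ellipse left/right/far/near px
    g=[ray((60+(u-400)/1.4286,60+v/1.4286),D,z) for u,v in [(578,72),(522,95),(637,95),(580,122)]]
    print(z,"tray-frame near edge",tf(e[0]).round(),"centre sc",np.mean(e,0).round(),"side",np.mean(g,0).round(), "bowl",ray((40+305/1.333,190+260/1.74),S,z).round())
E
```

```text
40 tray-frame near edge [  89. -122.] centre sc [ 814. -255.   40.] side [ 849. -310.   40.] bowl [817. -24.  40.]
60 tray-frame near edge [  99. -122.] centre sc [ 820. -250.   60.] side [ 830. -266.   60.] bowl [823. -23.  60.]
80 tray-frame near edge [ 108. -122.] centre sc [ 826. -245.   80.] side [ 810. -222.   80.] bowl [829. -23.  80.]
100 tray-frame near edge [ 118. -122.] centre sc [ 832. -239.  100.] side [ 791. -178.  100.] bowl [836. -22. 100.]
```

The plate stack is about 66 mm high, so the gripper body passes above it. Next I go above the sachet holder.

```bash
python3 -c "
from h import *
plan(559,75,150,.70)"
```

```text
t 3.5 tcp [ 561.6 -189.7  218.6] ang 2.09 w 87.9 F 0.0 | yaw 79.6 shift after yaw [ 16.85 -20.41   6.86] before [23.11 12.9   6.86]
```

```bash
python3 -m crank '{"xyz":[[3.85,2.15,0],[3.85,2.15,0],[3.85,2.15,0],[3.85,2.15,0],[3.85,2.15,0],[3.85,2.15,0],[0,0,0.7],[0,0,0.7]],"yaw":[0,0,0,0,0,0,8,8]}'
python3 -m crank '{"xyz":[[0,0,0.7],[0,0,0.7],[0,0,0.7],[0,0,0.7],[0,0,0.7],[0,0,0.7],[0,0,0.7],[0,0,0.7]],"yaw":[8,8,8,8,8,8,8,8]}'
cat > look.py <<'E'
import sys; from h import *
n,tag=sys.argv[1],sys.argv[2]
p,a,_=cur(); i=camera_info("wrist"); im=read_camera("wrist"); np.save(tag+".npy",i,allow_pickle=True)
print("tcp",p.round(1),round(a,3))
b=im[:,:,::-1].copy(); cv2.imwrite(f"pics/{tag}raw.png",b)
for d in spotter.spot_in(n,"wrist")[:3]:
    r=np.array(d["rect"])*[560,420,560,420]; print(r.round(1),round(d["score"],2)); 
    if n in PROF: print(fit_round(n,[(r,i)],ray([(r[0]+r[2])/2,(r[1]+r[3])/2],i,30)[:2]))
    cv2.rectangle(b,tuple(map(int,r[:2])),tuple(map(int,r[2:])),(0,0,255),1)
cv2.imwrite(f"pics/{tag}.png",cv2.resize(b,None,fx=1.4,fy=1.4))
E
python3 look.py sachet_holder w2
```

```text
clock: 4.25
tool_pos: [559.0, 74.8, 205.0]
tool_rot: [0.62, 0.785, 0.0, 0.0]
wrist_force: [0.2, 0.2, 0.1]
grip_width: 88.2
grasp_force: 0.0
clock: 5.05
tool_pos: [559.1, 73.4, 148.8]
tool_rot: [0.942, 0.336, 0.0, 0.0]
wrist_force: [0.7, 0.8, 0.1]
grip_width: 88.4
grasp_force: 0.0
tcp [559.1  73.4 148.8] 0.685
[246.3 142.3 331.3 271.6] 0.72
[458.8 293.3 488.6 319.1] 0.22
```

View pics/w2.png

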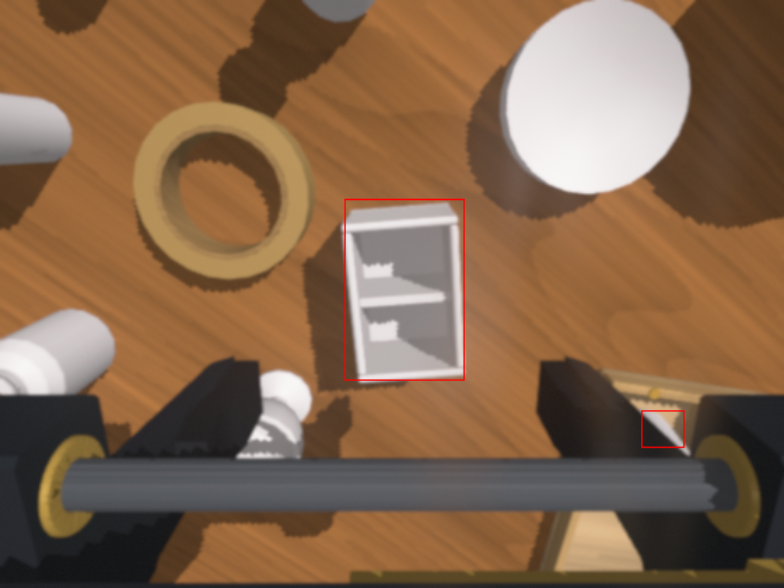

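The holder's rim corners are at about (343,226), (458,217), (464,373) and (357,379) in the enlarged picture, and the fingers straddle it. Now I fit its pose.

```bash
python3 - <<'E'
from h import *
i=np.load("w2.npy",allow_pickle=True).item()
q=np.array([(343,226),(458,217),(464,374),(357,379)])/1.4
L=[(42,28),(42,-28),(-42,-28),(-42,28)]
f=lambda p:(proj([[*tw(p,x,y),54] for x,y in L],i)-q).ravel()
s=least_squares(f,[560,75,.7]); print(s.x.round(3),s.fun.round(1))
x=s.x; plan(x[0],x[1],24,x[2])
E
```

```text
[560.173  69.698   0.751] [-1.1 -2.1  0.8 -1.2  0.1  1.6  0.2  2.6]
t 5.2 tcp [558.8  73.6 148.2] ang 0.69 w 87.9 F 0.0 | yaw -3.5 shift after yaw [-0.16  0.38 12.42] before [-0.14  0.39 12.42]
```

```bash
python3 -m crank '{"xyz":[[-0.2,0.4,0],[0,0,3.5],[0,0,3.5],[0,0,3.5],[0,0,1.9],[0,0,0]],"yaw":[-3.5,0,0,0,0,0]}'
python3 -m crank '{"xyz":[[0,0,0],[0,0,0],[0,0,0],[0,0,0],[0,0,0],[0,0,0],[0,0,0],[0,0,0]],"yaw":[0,0,0,0,0,0,0,0]}' 0 25
```

```text
clock: 5.75
tool_pos: [559.2, 69.8, 23.0]
tool_rot: [0.929, 0.369, -0.002, -0.001]
wrist_force: [-0.1, -0.9, -0.7]
grip_width: 87.8
grasp_force: 0.0
clock: 6.55
tool_pos: [560.7, 70.7, 25.5]
tool_rot: [0.93, 0.369, 0.0, 0.0]
wrist_force: [-0.7, -0.7, 5.4]
grip_width: 55.8
grasp_force: 25.0
```

```bash
python3 -m crank '{"xyz":[[0,0,-1.5],[0,0,-3],[0,0,-3],[0,0,-3.5],[0,0,0],[0,0,0],[0,0,0],[0,0,0]],"yaw":[0,0,0,-4.7,-8,-8,-8,-8]}'
python3 -m crank '{"xyz":[[0,0,0],[0,0,0],[0,0,0],[0,0,0],[0,0,0]],"yaw":[-8,-8,-8,-8,-8]}'
python3 -c "
from h import *
t=(568.5,-188.3,.524); plan(*tw(t,-35,-39),135,t[2]+np.pi/2)"
```

```text
clock: 7.35
tool_pos: [560.1, 70.8, 134.6]
tool_rot: [0.765, 0.645, -0.0, -0.0]
wrist_force: [-0.1, 0.3, -1.7]
grip_width: 55.9
grasp_force: 25.0
clock: 7.85
tool_pos: [560.1, 70.8, 134.5]
tool_rot: [0.498, 0.867, -0.0, -0.0]
wrist_force: [0.2, 0.1, -2.0]
grip_width: 55.7
grasp_force: 25.0
t 7.8 tcp [560.1  70.8 134.5] ang 2.099 w 55.7 F 25.0 | yaw 0.3 shift after yaw [-26.75 -15.74  -0.05] before [-26.69 -15.85  -0.05]
```

```bash
python3 -m crank '{"xyz":[[-3,-1.8,0],[-4,-2.4,0],[-4,-2.4,0],[-4,-2.4,0],[-4,-2.4,0],[-4,-2.4,0],[-2.5,-1.4,0],[-1.2,-0.6,0]],"yaw":[0,0,0,0,0,0,0,0]}'
python3 -m crank '{"xyz":[[0,0,3],[0,0,2.5],[0,0,0]],"yaw":[0,0,0]}'
python3 look.py sachet_holder w3; python3 -c "
from h import *
t=(568.5,-188.3,.524); plan(*tw(t,-35,-39),30,t[2]+np.pi/2)"
```

```text
clock: 8.65
tool_pos: [556.2, -241.9, 134.3]
tool_rot: [0.502, 0.865, -0.0, -0.0]
wrist_force: [0.1, 0.6, -2.2]
grip_width: 55.6
grasp_force: 25.0
clock: 8.95
tool_pos: [555.3, -237.6, 76.7]
tool_rot: [0.5, 0.866, 0.0, -0.004]
wrist_force: [-0.0, 0.7, -2.3]
grip_width: 56.0
grasp_force: 25.0
tcp [ 555.3 -237.6   76.7] 2.094
[203.5 175.5 364.3 406.9] 0.59
t 9.1 tcp [ 557.  -238.8   80.2] ang 2.094 w 55.5 F 25.0 | yaw -0.0 shift after yaw [-0.1   0.02  5.02] before [-0.1   0.02  5.02]
```

View pics/w3.png

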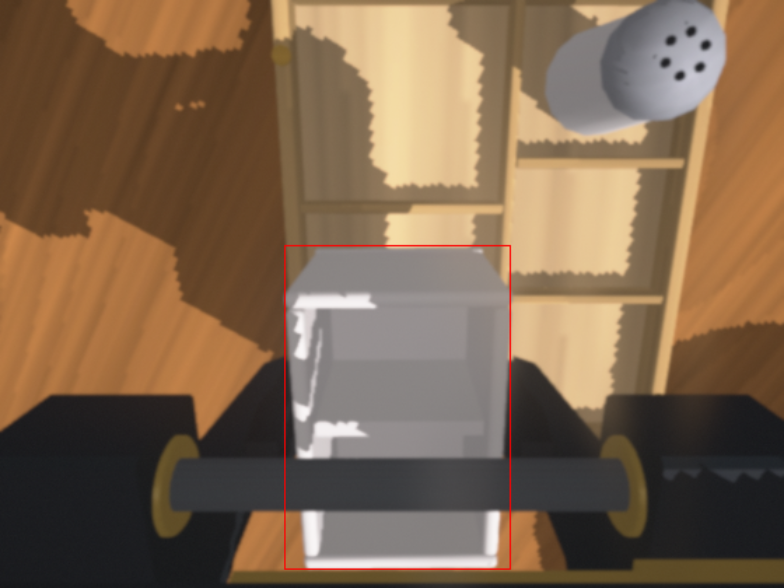

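```bash
python3 - <<'E'
from h import *
i=np.load("w3.npy",allow_pickle=True).item()
L=[(8,14),(8,32),(8,-24),(76,32),(76,-24),(-76,14)]
q=np.array([(508,208),(515,162),(509,298),(684,162),(661,298),(303,208)])/1.4
f=lambda p:(proj([[*tw(p,x,y),18] for x,y in L],i)-q).ravel()
s=least_squares(f,[568,-188,.524]); print(s.x.round(3),s.fun.round(1))
# held holder: top far corners, front-bottom far edge at base
p,a,_=cur(); t=s.x
q=np.array([(285,300),(510,300),(318,250),(484,250)])/1.4
for z,k in [(76.7-25.5+54,q[:2]),(76.7-25.5,q[2:])]:
    w=[ray(u,i,z)[:2] for u in k]; print(z,[ (np.array([[np.cos(t[2]),np.sin(t[2])],[-np.sin(t[2]),np.cos(t[2])]])@(v-t[:2])).round(1) for v in w])
plan(*tw(t,-35,-39),30,t[2]+np.pi/2)
E
```

```text
[ 5.70059e+02 -1.88199e+02  5.23000e-01] [ 1.4  0.  -1.6 -0.2 -3.3  0.4  1.8 -0.1  3.1  0.6 -1.4 -0.1]
105.2 [array([-64.1,   1.9]), array([-9.3,  1.9])]
51.2 [array([-64.4,   3.5]), array([-7.1,  3.5])]
t 9.1 tcp [ 557.  -238.8   80.2] ang 2.094 w 55.5 F 25.0 | yaw 0.0 shift after yaw [-0.17  0.16  5.02] before [-0.17  0.16  5.02]
```

```bash
python3 -m crank '{"xyz":[[0,0.1,1.5],[0,0,1.5],[0,0,0.9],[0,0,0.5],[0,0,0.4],[0,0,0.2],[0,0,0],[0,0,0]],"yaw":[0,0,0,0,0,0,0,0]}'
python3 -m crank '{"xyz":[[0,0,0],[0,0,0],[0,0,0],[0,0,0]],"yaw":[0,0,0,0]}' 0.8
python3 -m crank '{"xyz":[[0,0,-1],[0,0,-2],[0,0,-3],[0,0,-4],[0,0,-4],[0,0,0]],"yaw":[0,0,0,0,0,0]}'
python3 look.py sachet_holder w4;  python3 -c "
from h import *
plan(398.5,200,160,.523+np.pi/2)"
```

```text
clock: 9.85
tool_pos: [557.7, -239.1, 30.1]
tool_rot: [0.501, 0.866, -0.0, 0.0]
wrist_force: [0.3, -0.6, -0.8]
grip_width: 55.8
grasp_force: 25.0
clock: 10.25
tool_pos: [557.6, -239.1, 29.9]
tool_rot: [0.501, 0.866, -0.0, 0.0]
wrist_force: [0.3, 0.1, -0.4]
grip_width: 70.4
grasp_force: 0.0
clock: 10.85
tool_pos: [559.3, -240.0, 176.2]
tool_rot: [0.5, 0.866, -0.0, 0.005]
wrist_force: [0.4, -0.4, -0.5]
grip_width: 70.7
grasp_force: 0.0
tcp [ 559.3 -240.   176.2] 2.093
[244.7 138.3 320.7 251.4] 0.55
t 10.9 tcp [ 557.6 -239.   170.8] ang 2.093 w 70.3 F 0.0 | yaw -0.0 shift after yaw [45.98  8.15  1.08] before [45.98  8.12  1.08]
```

View pics/w4.png

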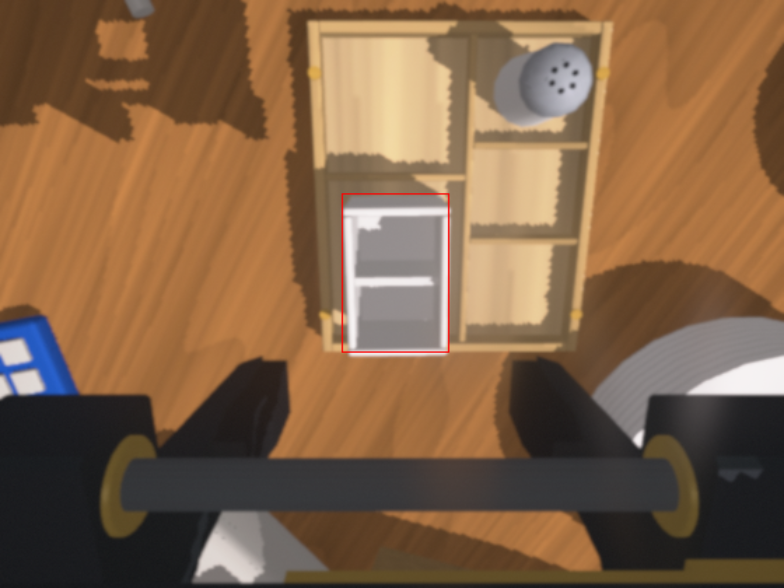

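The sachet holder stands square in its compartment, rim at (343–448, 207–352) in the enlarged picture. Bottle next.

```bash
python3 -m crank '{"xyz":[[3,0.5,0],[5,0.9,0],[5,0.9,0],[5,0.9,0],[5,0.9,0],[5,0.9,0],[5,0.9,0],[5,0.9,0]],"yaw":[0,0,0,0,0,0,0,0]}' 1
python3 -m crank '{"xyz":[[4,0.7,0.5],[2.5,0.4,0.5],[1.5,0.2,0],[0,0,0],[0,0,0]],"yaw":[0,0,0,0,0]}'
python3 look.py bottle w5
```

```text
clock: 11.75
tool_pos: [427.1, 120.5, 168.8]
tool_rot: [0.501, 0.866, -0.001, -0.001]
wrist_force: [-0.2, -0.7, 0.6]
grip_width: 87.8
grasp_force: 0.0
clock: 12.25
tool_pos: [399.9, 194.4, 159.2]
tool_rot: [0.5, 0.866, -0.001, -0.0]
wrist_force: [-0.0, 0.1, 1.0]
grip_width: 88.0
grasp_force: 0.0
tcp [399.9 194.4 159.2] 2.094
[254.6 160.  318.7 232.1] 0.75
(array([399.61002145, 199.19953102]), np.float64(0.38622347600377793))
```

View pics/w5.png

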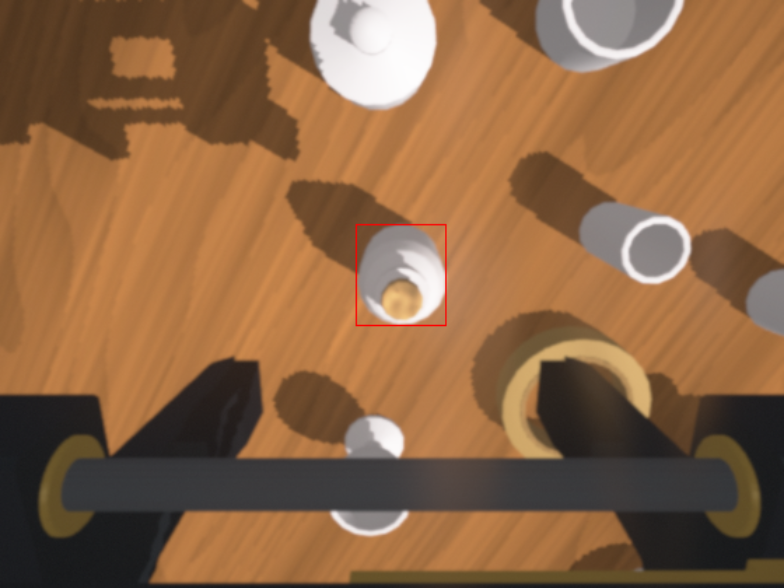

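The bottle with its cork is centred at (401,275) in the enlarged picture. The egg cup shows at (374,450), the pot at (655,250) and the ring at (575,400). Now I check the ring's clearance and plan.

```bash
python3 - <<'E'
from h import *
i=np.load("w5.npy",allow_pickle=True).item()
for u in [(576,400),(520,450),(500,400)]: print("ring",ray((u[0]/1.4,u[1]/1.4),i,18).round())
plan(399.6,199.2,26,2.094)
E
```

```text
ring [538. 180.  18.]
ring [528. 132.  18.]
ring [497. 156.  18.]
t 12.3 tcp [400.4 194.  159.5] ang 2.092 w 88.0 F 0.0 | yaw -0.1 shift after yaw [ 0.49  0.19 13.35] before [ 0.49  0.19 13.35]
```

```bash
python3 -m crank '{"xyz":[[0.5,0.2,1],[0,0,3],[0,0,3.5],[0,0,3],[0,0,2],[0,0,0.8],[0,0,0]],"yaw":[0,0,0,0,0,0,0]}'
python3 -m crank '{"xyz":[[0,0,0],[0,0,0],[0,0,0],[0,0,0],[0,0,0],[0,0,0],[0,0,0]],"yaw":[0,0,0,0,0,0,0]}' 0 25
python3 -m crank '{"xyz":[[0,0,-1],[0,0,-2],[0,0,-3],[0,0,-3],[0,0,-2],[0,0,0]],"yaw":[0,0,0,0,0,0]}'
python3 -c "
from h import *
t=(570,-188.2,.523); plan(*tw(t,43,-58),136,t[2]+np.pi/2)"
```

```text
clock: 13.05
tool_pos: [399.1, 199.8, 25.9]
tool_rot: [0.501, 0.866, -0.001, -0.001]
wrist_force: [-0.5, -0.3, 0.8]
grip_width: 88.2
grasp_force: 0.0
clock: 13.75
tool_pos: [399.3, 200.1, 26.9]
tool_rot: [0.5, 0.866, -0.0, -0.0]
wrist_force: [-0.5, 0.3, 3.8]
grip_width: 45.3
grasp_force: 25.0
clock: 14.35
tool_pos: [400.3, 200.4, 139.2]
tool_rot: [0.5, 0.866, 0.002, 0.002]
wrist_force: [0.2, 0.7, -1.9]
grip_width: 45.3
grasp_force: 25.0
t 14.3 tcp [400.3 200.4 139.2] ang 2.093 w 45.3 F 25.0 | yaw -0.0 shift after yaw [-47.94  -0.41   0.32] before [-47.94  -0.39   0.32]
```

```bash
python3 -m crank '{"xyz":[[-3,0,0],[-5,-0.1,0],[-5,-0.1,0],[-5,-0.1,0],[-5,-0.1,0],[-5,0,0],[-5,0,0],[-5,0,0]],"yaw":[0,0,0,0,0,0,0,0]}'
python3 -m crank '{"xyz":[[-5,0,0],[-3,0,0],[-1.5,0,0],[-0.4,0,0],[0,0,2],[0,0,2],[0,0,0],[0,0,0]],"yaw":[0,0,0,0,0,0,0,0]}'
python3 look.py bottle w6; python3 -c "
from h import *
t=(570,-188.2,.523); plan(*tw(t,43,-58),31,t[2]+np.pi/2)"
```

```text
clock: 15.15
tool_pos: [585.7, -133.0, 135.3]
tool_rot: [0.501, 0.866, -0.0, -0.001]
wrist_force: [0.4, 0.9, -1.8]
grip_width: 44.9
grasp_force: 25.0
clock: 15.95
tool_pos: [634.7, -216.3, 96.7]
tool_rot: [0.5, 0.866, 0.0, -0.0]
wrist_force: [-1.4, -0.2, -0.8]
grip_width: 45.3
grasp_force: 25.0
tcp [ 634.7 -216.3   96.7] 2.094
[224.5 212.9 345.3 394.1] 0.75
(array([ 668.98138608, -272.16925265]), np.float64(54.819958249081964))
t 16.1 tcp [ 635.2 -216.8   97.8] ang 2.094 w 44.8 F 25.0 | yaw -0.0 shift after yaw [-0.07  0.08  6.68] before [-0.07  0.08  6.68]
```

View pics/w6.png

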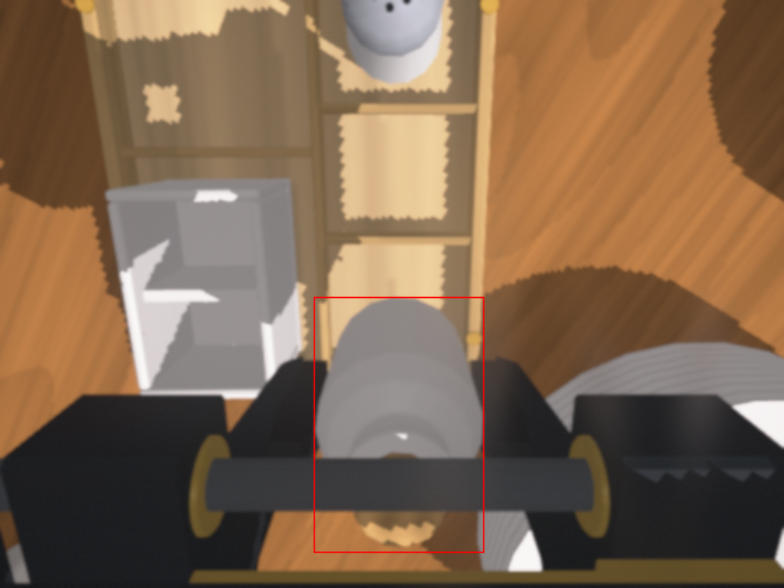

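The bottle hangs centred over its compartment, column 400 against 325–470 for the compartment, and clear of the holder. I lower it.

```bash
python3 -m crank '{"xyz":[[-0.1,0.1,1.5],[0,0,1.5],[0,0,1.5],[0,0,0.9],[0,0,0.5],[0,0,0.4],[0,0,0.3],[0,0,0]],"yaw":[0,0,0,0,0,0,0,0]}'
python3 -m crank '{"xyz":[[0,0,0],[0,0,0],[0,0,0],[0,0,0]],"yaw":[0,0,0,0]}' 0.61
python3 -m crank '{"xyz":[[0,0,-1],[0,0,-2],[0,0,-3],[0,0,-4],[0,0,-3],[0,0,0]],"yaw":[0,0,0,0,0,0]}'
python3 -c "
from h import *
plan(329.7,292,155,2.094)"
```

```text
clock: 16.85
tool_pos: [636.5, -217.5, 31.2]
tool_rot: [0.5, 0.866, 0.0, 0.0]
wrist_force: [0.5, 0.1, -0.7]
grip_width: 45.3
grasp_force: 25.0
clock: 17.25
tool_pos: [636.3, -217.4, 30.9]
tool_rot: [0.501, 0.866, -0.0, 0.0]
wrist_force: [0.6, 0.6, 0.5]
grip_width: 53.9
grasp_force: 0.0
clock: 17.85
tool_pos: [637.7, -218.1, 166.6]
tool_rot: [0.5, 0.866, 0.0, 0.005]
wrist_force: [1.3, -0.8, 0.1]
grip_width: 53.8
grasp_force: 0.0
t 17.9 tcp [ 637.7 -218.1  166.6] ang 2.093 w 53.8 F 0.0 | yaw -0.0 shift after yaw [59.57 -1.2   1.16] before [59.57 -1.24  1.16]
```

```bash
python3 -m crank '{"xyz":[[3,-0.1,0],[5,-0.1,0],[5,-0.1,0],[5,-0.1,0],[5,-0.1,0],[5,-0.1,0],[5,-0.1,0],[5,-0.1,0]],"yaw":[0,0,0,0,0,0,0,0]}' 1
python3 -m crank '{"xyz":[[5,-0.1,0.3],[5,-0.1,0.3],[5,-0.1,0.3],[3.5,0,0],[2,0,0],[1,0,0],[0,0,0],[0,0,0]],"yaw":[0,0,0,0,0,0,0,0]}'
python3 look.py jar w7; python3 -c "
from h import *
plan(329.7,292,155,2.094)"
```

```text
clock: 18.65
tool_pos: [438.2, 109.3, 160.7]
tool_rot: [0.501, 0.866, -0.0, -0.0]
wrist_force: [0.6, -0.1, -0.3]
grip_width: 88.4
grasp_force: 0.0
clock: 19.45
tool_pos: [330.4, 291.9, 151.7]
tool_rot: [0.501, 0.866, -0.0, 0.0]
wrist_force: [-0.0, 0.3, -0.2]
grip_width: 88.0
grasp_force: 0.0
tcp [330.4 291.9 151.7] 2.093
[273.3 403.3 286.6 409.1] 0.75
(array([405.18748475, 153.14547208]), np.float64(77.63508448573174))
[244.6 160.5 321.7 247.2] 0.66
(array([330.47229385, 291.33024553]), np.float64(0.9799791231432664))
t 19.6 tcp [330.6 291.7 151.7] ang 2.092 w 88.1 F 0.0 | yaw -0.1 shift after yaw [ 0.07 -0.07 -0.33] before [ 0.07 -0.07 -0.33]
```

View pics/w7.png

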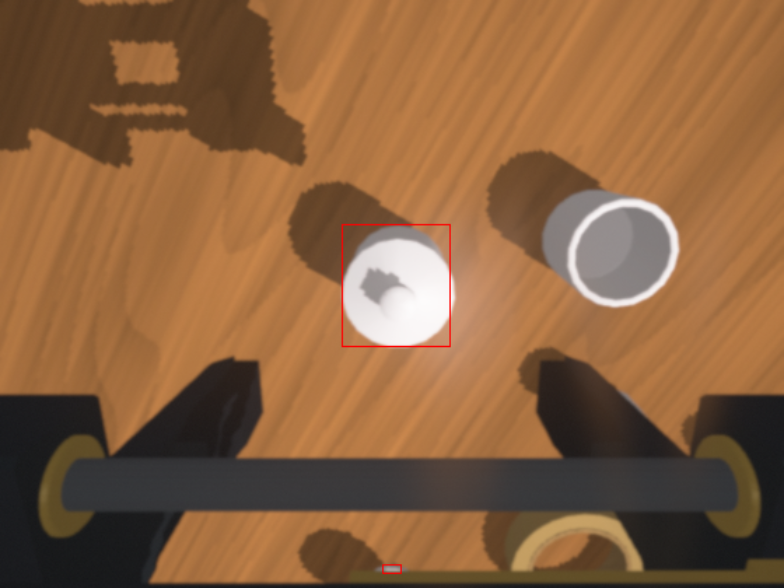

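The lidded jar is centred at (399,290) in the enlarged picture, midway between the fingers, and the lidless jar is clear at (622,250). I grasp it.

```bash
python3 -m crank '{"xyz":[[0,0,1],[0,0,3],[0,0,3.5],[0,0,3],[0,0,1.8],[0,0,0.6],[0,0,0]],"yaw":[0,0,0,0,0,0,0]}'
python3 -m crank '{"xyz":[[0,0,0],[0,0,0],[0,0,0],[0,0,0],[0,0,0],[0,0,0],[0,0,0]],"yaw":[0,0,0,0,0,0,0]}' 0 28
python3 -m crank '{"xyz":[[0,0,-1],[0,0,-2],[0,0,-3],[0,0,-3],[0,0,-3],[0,0,0]],"yaw":[0,0,0,0,0,0]}'
python3 -c "
from h import *
t=(570,-188.2,.523); plan(*tw(t,-35,53),142,t[2]+np.pi/2)"
```

```text
clock: 20.25
tool_pos: [329.9, 292.1, 22.2]
tool_rot: [0.501, 0.866, -0.001, -0.0]
wrist_force: [0.2, 0.9, 0.2]
grip_width: 88.0
grasp_force: 0.0
clock: 20.95
tool_pos: [330.1, 292.5, 23.1]
tool_rot: [0.5, 0.866, 0.0, 0.0]
wrist_force: [-1.5, -1.1, 6.7]
grip_width: 55.2
grasp_force: 28.0
clock: 21.55
tool_pos: [331.2, 293.2, 146.1]
tool_rot: [0.5, 0.866, 0.003, 0.002]
wrist_force: [-0.0, 0.4, -2.7]
grip_width: 54.8
grasp_force: 28.0
t 21.6 tcp [331.2 293.2 146.1] ang 2.093 w 54.8 F 28.0 | yaw -0.0 shift after yaw [-48.33  -6.85   0.41] before [-48.33  -6.83   0.41]
```

```bash
python3 -m crank '{"xyz":[[-3,-0.4,0],[-5,-0.7,0],[-5,-0.7,0],[-5,-0.7,0],[-5,-0.7,0],[-5,-0.7,0],[-5,-0.7,0],[-5,-0.7,0]],"yaw":[0,0,0,0,0,0,0,0]}'
python3 -m crank '{"xyz":[[-5,-0.7,0],[-3,-0.5,0],[-1.7,-0.3,0],[-0.6,0,0],[0,0,2],[0,0,2],[0,0,0],[0,0,0]],"yaw":[0,0,0,0,0,0,0,0]}'
python3 look.py jar w8; python3 -c "
from h import *
t=(570,-188.2,.523); plan(*tw(t,-35,53),27.2,t[2]+np.pi/2)"
```

```text
clock: 22.35
tool_pos: [472.2, -62.1, 141.8]
tool_rot: [0.501, 0.866, -0.0, -0.001]
wrist_force: [1.1, 0.8, -1.5]
grip_width: 54.7
grasp_force: 28.0
clock: 23.15
tool_pos: [510.5, -155.3, 103.1]
tool_rot: [0.5, 0.866, 0.0, -0.0]
wrist_force: [1.0, 0.5, -1.5]
grip_width: 55.1
grasp_force: 28.0
tcp [ 510.5 -155.3  103.1] 2.094
[209.1 205.8 357.4 375.7] 0.77
(array([ 527.27210843, -182.09860893]), np.float64(54.1423962134549))
t 23.2 tcp [ 511.  -155.9  103.8] ang 2.094 w 54.8 F 28.0 | yaw 0.0 shift after yaw [-0.44  0.    7.66] before [-0.44  0.    7.66]
```

View pics/w8.png

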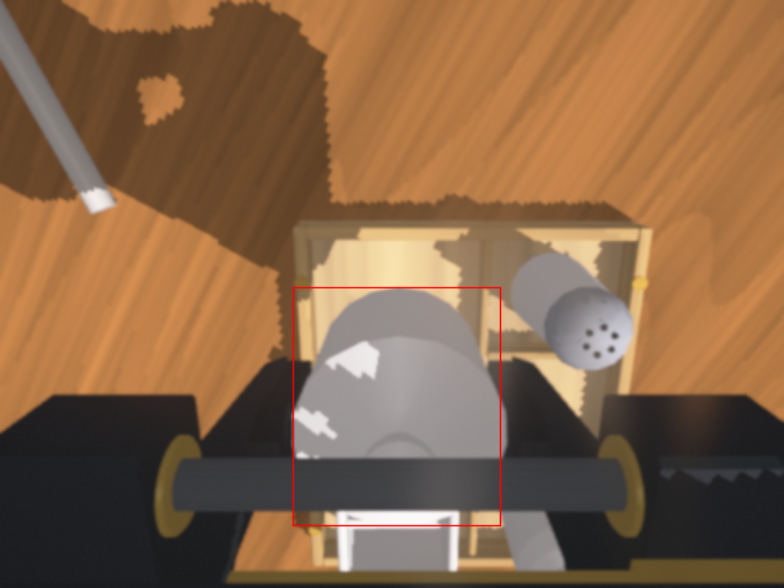

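The jar hangs over its compartment, base centre column 400 against 308–485. The shaker stands toward the partition at (550,290), so I move 4 mm toward tray -x for finger room, then lower and open only slightly.

```bash
python3 -m crank '{"xyz":[[-0.4,-0.4,1.5],[0,0,2],[0,0,1.6],[0,0,1],[0,0,0.7],[0,0,0.5],[0,0,0.3],[0,0,0]],"yaw":[0,0,0,0,0,0,0,0]}'
python3 -m crank '{"xyz":[[0,0,0],[0,0,0],[0,0,0],[0,0,0]],"yaw":[0,0,0,0]}' 0.7
python3 -m crank '{"xyz":[[0,0,-1],[0,0,-2],[0,0,-3],[0,0,-4],[0,0,-3],[0,0,0]],"yaw":[0,0,0,0,0,0]}'
python3 -c "
from h import *
plan(496.8,278.7,140,2.094)"
```

```text
clock: 24.05
tool_pos: [509.4, -162.0, 27.3]
tool_rot: [0.501, 0.866, 0.0, 0.001]
wrist_force: [0.1, -0.7, -1.6]
grip_width: 54.9
grasp_force: 28.0
clock: 24.45
tool_pos: [509.3, -161.9, 26.9]
tool_rot: [0.501, 0.866, 0.0, 0.0]
wrist_force: [-0.1, 0.1, -0.4]
grip_width: 62.1
grasp_force: 0.0
clock: 25.05
tool_pos: [510.6, -162.6, 161.4]
tool_rot: [0.5, 0.866, -0.0, 0.004]
wrist_force: [0.7, 0.1, -0.2]
grip_width: 61.9
grasp_force: 0.0
t 25.1 tcp [ 510.6 -162.6  161.4] ang 2.093 w 61.9 F 0.0 | yaw -0.0 shift after yaw [38.91 20.86  2.14] before [38.93 20.83  2.14]
```

Now the pot.

```bash
python3 -m crank '{"xyz":[[2.5,1.3,0],[4.3,2.3,0],[4.3,2.3,0],[4.3,2.3,0],[4.3,2.3,0],[4.3,2.3,0],[4.3,2.3,0],[4.3,2.3,0]],"yaw":[0,0,0,0,0,0,0,0]}' 0.8
python3 -m crank '{"xyz":[[3.5,2,0],[1.8,1,0],[1,0.5,0.5],[0,0,0.5],[0,0,0],[0,0,0]],"yaw":[0,0,0,0,0,0]}'
python3 look.py pot w9; python3 -c "
from h import *
plan(496.8,278.7,140,2.094)"
```

```text
clock: 25.85
tool_pos: [496.5, 209.4, 156.4]
tool_rot: [0.501, 0.866, -0.0, -0.0]
wrist_force: [0.5, -0.3, -0.0]
grip_width: 70.7
grasp_force: 0.0
clock: 26.45
tool_pos: [496.3, 278.3, 146.5]
tool_rot: [0.501, 0.865, -0.0, -0.0]
wrist_force: [-0.8, 0.1, -0.0]
grip_width: 70.6
grasp_force: 0.0
tcp [496.3 278.3 146.5] 2.092
[257.8 178.1 308.3 241.2] 0.63
(array([496.63802492, 277.18520814]), np.float64(2.0339058864402375))
t 26.6 tcp [496.5 278.6 146.9] ang 2.092 w 70.1 F 0.0 | yaw -0.1 shift after yaw [-0.    0.03  0.69] before [-0.    0.03  0.69]
```

View pics/w9.png

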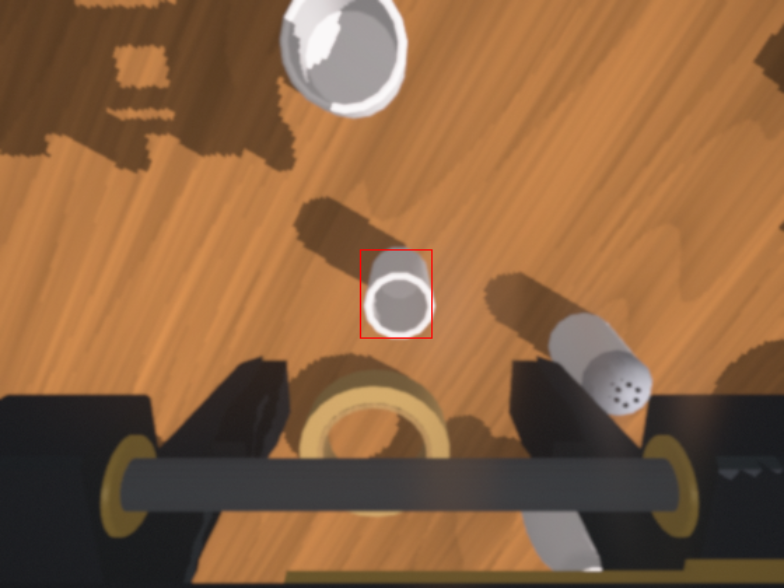

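The pot is centred at (400,300) in the enlarged picture between the fingers, with the spare shaker clear at (610,370). I grasp it.

```bash
python3 -m crank '{"xyz":[[-0.1,0,1],[0,0,3],[0,0,3.4],[0,0,2.5],[0,0,1.5],[0,0,0.5],[0,0,0]],"yaw":[0,0,0,0,0,0,0]}'
python3 -m crank '{"xyz":[[0,0,0],[0,0,0],[0,0,0],[0,0,0],[0,0,0],[0,0,0],[0,0,0]],"yaw":[0,0,0,0,0,0,0]}' 0 18
python3 -m crank '{"xyz":[[0,0,-1],[0,0,-2],[0,0,-3],[0,0,-3],[0,0,-3],[0,0,0]],"yaw":[0,0,0,0,0,0]}'
python3 -c "
from h import *
t=(570,-188.2,.523); plan(*tw(t,44,4),148,t[2]+np.pi/2)"
```

```text
clock: 27.25
tool_pos: [496.6, 278.3, 27.2]
tool_rot: [0.501, 0.866, -0.0, -0.0]
wrist_force: [0.4, 1.0, -0.8]
grip_width: 70.5
grasp_force: 0.0
clock: 27.95
tool_pos: [496.8, 278.7, 28.0]
tool_rot: [0.501, 0.866, 0.0, 0.0]
wrist_force: [-0.5, -1.1, 2.2]
grip_width: 32.9
grasp_force: 18.0
clock: 28.55
tool_pos: [498.1, 279.2, 152.1]
tool_rot: [0.5, 0.866, 0.003, 0.003]
wrist_force: [-0.3, 0.5, -0.8]
grip_width: 33.1
grasp_force: 18.0
t 28.6 tcp [498.1 279.2 152.1] ang 2.093 w 33.1 F 18.0 | yaw -0.0 shift after yaw [-43.68 -12.72   0.41] before [-43.69 -12.7    0.41]
```

```bash
python3 -m crank '{"xyz":[[-3,-0.9,0],[-4.8,-1.4,0],[-4.8,-1.4,0],[-4.8,-1.4,0],[-4.8,-1.4,0],[-4.8,-1.4,0],[-4.8,-1.4,0],[-4.8,-1.4,0]],"yaw":[0,0,0,0,0,0,0,0]}'
python3 -m crank '{"xyz":[[-4,-1.2,0],[-2,-0.6,0],[-1,-0.2,0],[0,0,0],[0,0,2],[0,0,1.5],[0,0,0],[0,0,0]],"yaw":[0,0,0,0,0,0,0,0]}'
python3 look.py pot w10; python3 -c "
from h import *
t=(570,-188.2,.523); plan(*tw(t,44,4),32,t[2]+np.pi/2)"
```

```text
clock: 29.35
tool_pos: [586.3, -93.9, 147.0]
tool_rot: [0.501, 0.866, -0.0, -0.001]
wrist_force: [0.9, 0.7, 0.4]
grip_width: 33.2
grasp_force: 18.0
clock: 30.15
tool_pos: [604.2, -161.1, 113.3]
tool_rot: [0.5, 0.866, 0.0, -0.0]
wrist_force: [0.5, -0.8, 0.1]
grip_width: 32.9
grasp_force: 18.0
tcp [ 604.2 -161.1  113.3] 2.095
[238.3 223.9 332.3 325.3] 0.56
(array([ 625.5098845 , -195.07263501]), np.float64(19.512621463219006))
t 30.2 tcp [ 604.5 -161.8  113.9] ang 2.094 w 33.1 F 18.0 | yaw 0.0 shift after yaw [-0.16  0.09  8.19] before [-0.16  0.09  8.19]
```

View pics/w10.png

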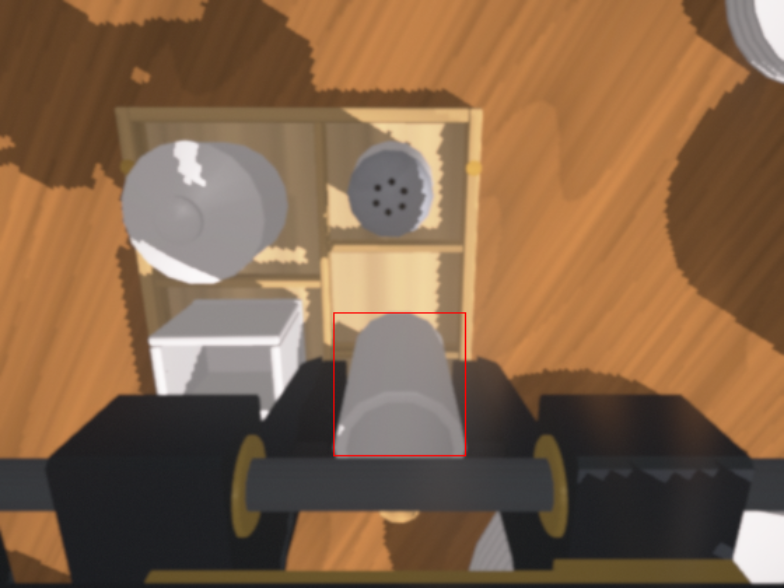

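The jar stands at (200,205) in its compartment and the pot hangs centred over its own, column 400 against 328–468. I lower and release it.

```bash
python3 -m crank '{"xyz":[[-0.2,0.1,1.5],[0,0,2],[0,0,2],[0,0,1.1],[0,0,0.7],[0,0,0.5],[0,0,0.35],[0,0,0]],"yaw":[0,0,0,0,0,0,0,0]}'
python3 -m crank '{"xyz":[[0,0,0],[0,0,0],[0,0,0],[0,0,0]],"yaw":[0,0,0,0]}' 0.49
python3 -m crank '{"xyz":[[0,0,-1],[0,0,-2],[0,0,-3],[0,0,-4],[0,0,-4],[-3,0,-3],[-3,0,0],[0,0,0]],"yaw":[0,0,0,0,0,0,0,0]}'
python3 look.py pot w11
python3 - <<'E'
from h import *
im=read_camera("scene"); cv2.imwrite("pics/s3.png",cv2.resize(im[125:305,135:435,::-1],None,fx=2.66,fy=2.66,interpolation=cv2.INTER_CUBIC))
E
```

```text
clock: 31.05
tool_pos: [606.4, -164.1, 32.1]
tool_rot: [0.501, 0.866, 0.0, 0.001]
wrist_force: [-0.1, -0.2, -1.0]
grip_width: 33.0
grasp_force: 18.0
clock: 31.45
tool_pos: [606.1, -163.8, 31.4]
tool_rot: [0.501, 0.866, 0.0, 0.0]
wrist_force: [0.5, 0.1, -0.1]
grip_width: 43.5
grasp_force: 0.0
clock: 32.25
tool_pos: [636.7, -218.5, 202.3]
tool_rot: [0.502, 0.865, -0.0, 0.001]
wrist_force: [-1.3, -0.1, -0.4]
grip_width: 43.4
grasp_force: 0.0
tcp [ 636.7 -218.5  202.3] 2.091
[265.5  98.6 307.3 141. ] 0.82
(array([ 608.78220018, -165.03106449]), np.float64(1.7107617954191312))
```

View pics/w11.png

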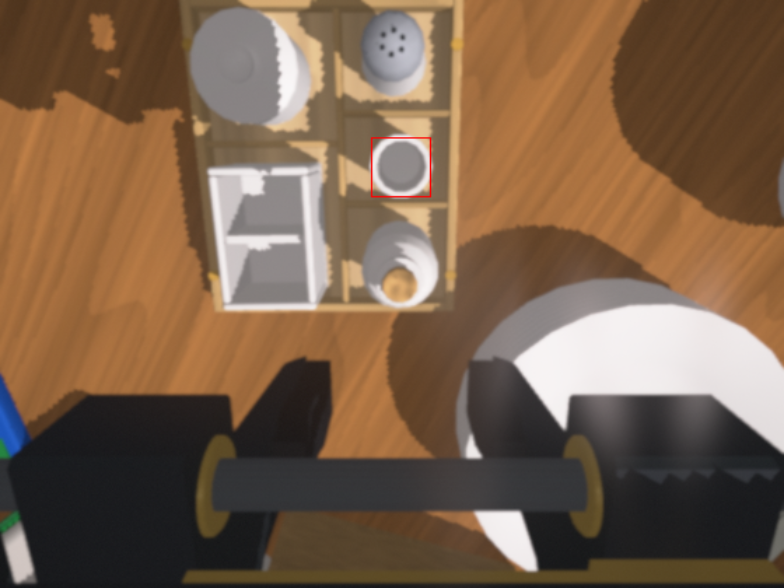

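View pics/s3.png

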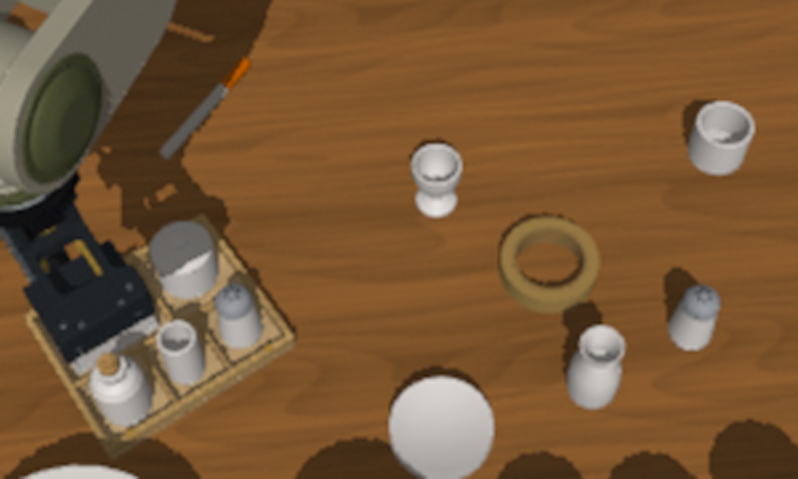

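All five pieces stand in their compartments: bottle (400,265), pot (401,166), shaker (392,50), jar (250,65) and holder (268,235). The spare shaker and the look-alikes are where they were, and the gripper is clear.

```bash
python3 -c "
from rig import ctrl
print(ctrl.finish_job())"
```

```text
the job is handed in; nothing more can be done
None
```

The table set is made up and handed in at about 32 s of the 107 s allowed. The last pictures show bottle, jar, pot and sachet holder upright in their compartments beside the shaker, and the spare and look-alikes where they started; no verdict came back.

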